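Close up the vacuum drying chamber and put it on the pump line

TASK

Get the basket of cleaned watch parts drying under vacuum: set the clear lid down gently on the chamber, centred so that it covers the black gasket all round, turn the blue vent valve fully shut, and only when both are done turn the red pump valve fully open. Run each valve right up to its stop without straining it, and leave the watch, the screwdriver and the covered parts tray where they are.

Things in the scene. Friction and masses are not known exactly. Their poses are not given: they have to be found in the camera images.
- chamber: Fixed vacuum chamber: upright open stainless pot, 140 mm diameter, black gasket ring on its rim (146 mm outside, 116 inside, top 86 mm up). Origin: centre of its underside, z up. A 22 mm brass header pipe, axis 58 mm high, runs from it along its -y to y -0.29; the vent and pump valves branch off to -x at y -0.14 and -0.27, either one nearer the pot. Gauge at x 0.05, y -0.17, 101 mm high.
- chamber_mouth (a point): Centre of the chamber's mouth, in the plane of the gasket's top face (86 mm above the bench). The underside of the lid rests here. Axes as the chamber's.
- lid: Loose clear acrylic disc, 156 mm in diameter, 12 mm thick, 0.32 kg, with a black knob in the middle of its upper side: a cylinder 28 mm in diameter from 19 to 52 mm above the disc's underside, on an 18 mm thick steel neck. It starts lying flat on the bench, knob up. Origin: centre of the underside; z along the knob.
- vent_valve: Fixed brass lever ball valve on the header, with the BLUE handle and a bronze silencer on its open end. Origin on the bench below the header's axis, z up; the valve's pipe runs along its -x, 58 mm high, and its tail ends at x = -0.112. The vertical stem stands at x = -0.050.
- pump_valve: Fixed brass lever ball valve on the header, with the RED handle; its tail is a 12 mm copper pipe that bends down into the bench at x = -0.118. Origin on the bench below the header's axis, z up; its pipe runs along its -x, 58 mm high. The vertical stem stands at x = -0.050.
- vent_handle (a joint): Angle of the blue handle: 0 = fully shut (across the pipe, pointing along -y of vent_valve), 1.571 = fully open (along the pipe, pointing along -x of vent_valve, away from the header); a hard stop at each end. Seen from above it turns anticlockwise to shut. Starts partly or fully open (1.0 to 1.57). Stays where it is left; friction 0.35 N m, about 5 N at the sleeve.
- vent_stem (a point): On the blue handle's turning axis (vertical), 94.5 mm above the bench, at the sleeve's mid-height; does not turn with the handle.
- vent_tip (a point): Free end of the blue handle, 92 mm out from the stem axis, at the sleeve's mid-height. The handle is level; its plastic sleeve runs from 30 to 92 mm out, is 14 mm wide and 11 mm high, from 89 to 100 mm above the bench, with free air below it: beyond 20 mm from the stem, pipe and valve parts stay below 76 mm.
- pump_handle (a joint): Angle of the red handle, as for the blue: 0 = fully shut (across the pipe, pointing along -y of pump_valve), 1.571 = fully open (along the pipe, pointing along -x of pump_valve); a hard stop at each end. Seen from above it turns clockwise to open. Starts shut. Same friction.
- pump_stem (a point): On the red handle's turning axis (vertical), 94.5 mm above the bench; does not turn with the handle.
- pump_tip (a point): Free end of the red handle, 92 mm out from the stem axis; the handle is the same size and height as the blue one.
- watch: Bystander: watch head face up on a blue casing cushion, 68 mm in diameter, 30 mm high. Origin: centre of the underside.
- dust_cover: Bystander: round black parts tray under a clear cover with a small black button, 84 mm in diameter, 46 mm high. Origin: centre of the underside.
- screwdriver: Bystander: silver watchmaker's screwdriver with a green band, 127 mm long, 14 mm thick, lying along its x beyond the chamber. Origin: near its middle, on the bench.
Mind the look-alikes: they are no part of the job. Leave any turquoise look-alike of the lid alone.

How it is judged:
On the way, in this order (a step that is already met when the one before it is completed fails the run):
1. the chamber is closed up: the lid lies centred on the gasket, let go, and the blue vent valve is fully shut (these two in either order) (horizontal distance between lid and chamber_mouth below 0.008 m and z of lid in the frame of chamber_mouth between -0.003 and 0.003 m and angle between lid's own z axis and vertical below 0.04 rad and contact force between the fingers and lid below 0.3 N and value of joint vent_handle below 0.08 rad), for 0.2 s.
2. after that, the red pump valve is turned fully open (value of joint pump_handle above 1.49 rad), for 0.2 s.
At the end, for the whole second after the job is handed in: The lid lies flat on the gasket within 8 mm of centre (underside within 3 mm of the gasket's top, tilt under 0.04 rad), at rest and let go; the vent handle is within 0.08 rad of its shut stop and the pump handle within 0.08 rad of its open stop (all of step 1 and value of joint pump_handle above 1.49 rad and linear speed of lid below 0.01 m/s); the robot touches nothing.
It fails at once if the pump valve is turned open (beyond 0.3 rad) while the lid is not on or the vent is not shut (more than 0.15 rad open) (value of joint pump_handle above 0.3 rad and (horizontal distance between lid and chamber_mouth above 0.012 m or z of lid in the frame of chamber_mouth above 0.006 m or value of joint vent_handle above 0.15 rad)).
It fails at once if the lid is dropped: let go over the chamber with its underside more than 10 mm above the gasket (horizontal distance between lid and chamber_mouth below 0.08 m and z of lid in the frame of chamber_mouth above 0.01 m and contact force between the fingers and lid below 0.2 N).
It fails at once if the lid is banged or pressed on the chamber with more than 60 N (contact force between lid and chamber above 60 N).
It fails at once if a valve is strained with more than 80 N (contact force between anything else and vent_valve above 80 N or contact force between anything else and pump_valve above 80 N).
It fails at once if the watch, the covered parts tray or the screwdriver is moved more than 20 mm (distance of any of watch, dust_cover, screwdriver from where it was at the start of the episode above 0.02 m).
It also fails if it takes over 64 s, if anything falls off the work surface, if the arm or the gripper's body presses on something with over 40 N, if the wrist force passes 120 N, or if a joint passes its speed limit or range.

ROBOT

A 6-joint arm with a two-finger parallel gripper is mounted at the origin on the work surface. World frame = base frame: x ahead of the robot, y to its left, z up, the work surface at z = 0. Lengths are in m, angles in rad, forces in N, time in s.
With the tool pointing down it reaches from about 0.2 to 0.875 m from the base axis. Payload 3.4 kg.
Tool frame: the origin (TCP) lies at the centre of the arm's flange, where the gripper is bolted on; the fingertips stand 199 mm ahead of it and the grasp point (between the pads) lies 180 mm ahead of it; z points along the fingers, y is the line along which they close (so a half turn about z gives the same grasp; the last joint's range is limited). The gripper opens to 94 mm and grips with 3 to 60 N. Pads are 16 mm wide; open, the fingers measure 119 mm over their backs; the gripper's body (75 mm by 177 mm) begins 78 mm behind the grasp point.
Start: joints at [1.166, 0.276, 1.505, -0, 1.361, -0.121], TCP at [0.161, 0.552, 0.405] pointing down, gripper open.
Joint ranges: [-2.89, 2.89], [-0.75, 2.08], [0.22, 2.7], [-1.18, 4.32], [0.11, 2.71], [-2.7, 2.7]. Speed limits (rad/s): [2.57, 2.57, 3.14, 3.14, 3.14, 3.14].

INTERFACE

Orientations are given as a unit quaternion [x, y, z, w].
In Python, from station import robot gives the robot as it stands. The module is installed in compiled form; this text tells all that it offers.
- The arm moves only by the tool jog_arm, never from a script. Its argument "increments" is a list of rows, each a list of 3 entries, a list of its own where there are three numbers: the turn, a rotation vector about the tool's x, y, z in rad, then the shift along the tool's x, y, z in mm, then the gripper's target within -1 to 1 (shut at 1, half-way at 0, fully open at -1). In form: [[[rx, ry, rz], [tx, ty, tz], jaw], ...]. A call has 1 to 8 rows; each row is the pose to reach, as a shift and turn from the pose commanded when the call began, along the tool's axes at that moment; what a row does not reach only later rows make up. A row lasts 1/10 s, in which the tool goes at most 50 mm and 8.59 degrees, less where a joint would pass 70% of its speed; a pose out of reach is approached as far as the arm can. A call with a gripper value outside its range is refused whole. The fingers move at their own pace and stop on an object; "newtons" is the grip in N (left out, the last holds). Time passes only in rows, so rows that repeat a pose let the fingers close. It gives the time, the measured TCP pose, the force, the opening and the grip force at its end, in the units of the state.
- robot.get_state(): the state, without advancing time (a new reading comes with each control period).
- robot.grab_frame(name): name is "side" or "top" or "wrist"; returns a dict with "image" (420x560x3 uint8, red, green, blue), "depth" (420x560 float32, m along the optical axis (not along the pixel's ray), 0 where there is no reading), "camera_matrix" (3x3 intrinsics, pixels), "pose" (4x4, takes a point from camera to world coordinates). Camera axes: x right, y down, z forward; pixel columns grow to the right and rows downward; lengths in m; the calibration is good to about 2 mm. The wrist camera is an equidistant fisheye: a pixel r from the principal point sees the ray r / f radians off the axis. A picture is of the moment at which its call begins.
- robot.hand_in(): hands the job in; it is judged then, once.
The state is a dict: "time_s": time; "q": joint angles; "qvel": joint speeds; "joint_torque": joint torques, N m; "eef_pos": TCP position; "ee_rot": TCP orientation; "ft_force": force on the tool from outside, world axes, zero at the start; "torque": the same for the moment, N m; "gripper_width": finger opening in m; "grip_force": force on a finger pad.
Only numpy, scipy, OpenCV 4.12 (cv2) and the standard library are available. Lean on these libraries where they do the work, as an engineer would, in place of code of your own. Each camera call takes 0.05 s, during which the arm holds its last target. There are 200 camera calls.

## Working session

There is one attempt and no reset: what is moved stays moved. The work goes in short steps, Python scripts to look and compute and a tool call to move; the robot and the scene stay as the last step left them, time stands still between calls to the robot, and variables do not carry over. Pictures are saved under pics/ and viewed, at most 10 in all, crops included, and the job is handed in when it is done.

Besides the shell and the picture viewer there is one more tool, called by a JSON object that holds its "name" and its "arguments". jog_arm: Moves the arm, as the interface text tells. Its arguments: {"type":"object","properties":{"increments":{"type":"array"},"newtons":{"type":"number"}},"required":["increments"]}

```bash
mkdir -p pics
cat > h.py <<'E'
import numpy as np, cv2
from station import robot
def grab(n,tag):
    f=robot.grab_frame(n); cv2.imwrite(f'pics/{tag}.png',f['image'][:,:,::-1]); np.savez(f'pics/{tag}.npz',**f); return f
def ray(f,u,v):
    K=f['camera_matrix'];P=f['pose']
    d=np.array([(u-K[0,2])/K[0,0],(v-K[1,2])/K[1,1],1.]); return P[:3,3],P[:3,:3]@d
def plane(f,u,v,z):
    o,d=ray(f,u,v); return o+d*(z-o[2])/d[2]
E
python3 - <<'E'
from h import *
a=grab('top','top0');b=grab('side','side0')
cv2.imwrite('pics/both0.png',cv2.resize(np.vstack([a['image'],b['image']])[:,:,::-1],None,fx=.71,fy=.71))
for f in(a,b):print(f['camera_matrix'].round(1),f['pose'].round(3))
s=robot.get_state();print(s['eef_pos'],s['ee_rot'],s['time_s'])
E
```

```text
[[423.3   0.  273.6]
 [  0.  423.3 215.8]
 [  0.    0.    1. ]] [[-0.024 -0.998  0.052  0.382]
 [-1.     0.025  0.002  0.084]
 [-0.003 -0.052 -0.999  1.445]
 [ 0.     0.     0.     1.   ]]
[[495.3   0.  280.8]
 [  0.  495.3 208.9]
 [  0.    0.    1. ]] [[ 0.983 -0.104  0.149  0.244]
 [-0.181 -0.619  0.765 -1.05 ]
 [ 0.012 -0.779 -0.627  1.026]
 [ 0.     0.     0.     1.   ]]
[0.16093663 0.55184032 0.40391599] [ 1.41422642e-01  9.89948994e-01 -7.61384197e-04 -2.12439215e-04] 0.1
```

View pics/top0.png

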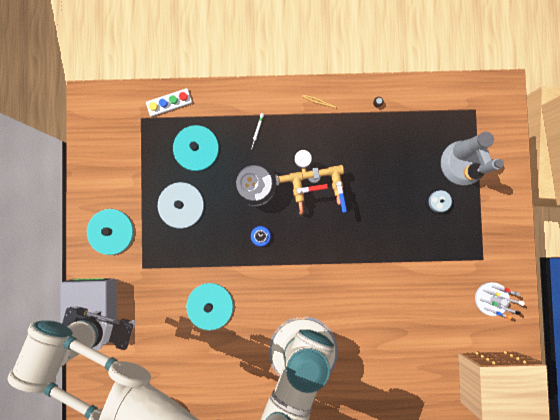

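View pics/side0.png

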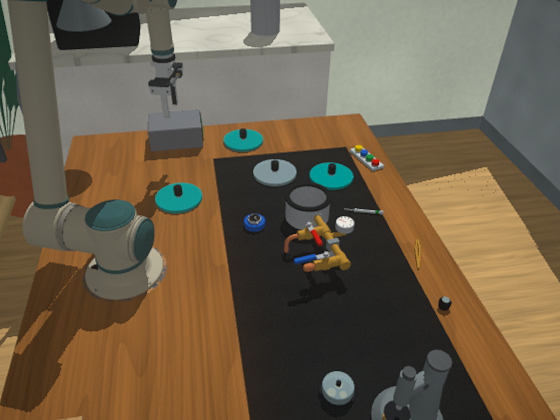

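The top view shows five lid-like discs:
- Turquoise look-alikes at (195,147), (109,231) and (209,306).
- A pale clear disc with a black knob at (180,205). This is the lid.
- The small covered tray at (440,201), which is not the lid.

The chamber is at (256,184). The red handle at (315,188) is nearer the pot, and the blue one is at (344,200). I'll measure these and confirm them in a crop.

Run:
```python
from h import *
f=dict(np.load('pics/top0.npz'));s=dict(np.load('pics/side0.npz'))
def pts(f):
    h,w=f['depth'].shape;u,v=np.meshgrid(np.arange(w),np.arange(h));K=f['camera_matrix'];d=f['depth']
    c=np.stack([(u-K[0,2])/K[0,0]*d,(v-K[1,2])/K[1,1]*d,d],-1);return c@f['pose'][:3,:3].T+f['pose'][:3,3]
def circ(p):
    A=np.c_[2*p,np.ones(len(p))];x=np.linalg.lstsq(A,(p**2).sum(1),rcond=None)[0];return x[:2],np.sqrt(x[2]+x[:2]@x[:2])
for n,F in(('top',f),('side',s)):
    P=pts(F);hsv=cv2.cvtColor(F['image'],cv2.COLOR_RGB2HSV);H,S,V=[hsv[...,i].astype(int) for i in range(3)]
    near=lambda x,y,r:np.hypot(P[...,0]-x,P[...,1]-y)<r
    box=(P[...,0]>.2)&(P[...,0]<.8)&(P[...,1]>-.25)&(P[...,1]<.5)
    for c,m in(('blue',(H>105)&(H<125)&(S>170)&(V>80)),('red',((H<4)|(H>176))&(S>170)&(V>100)),('brass',(H>14)&(H<26)&(S>130)&(V>90))):
        m=m&box&(P[...,2]>.05 if c=='brass' else P[...,2]>.075); v,u=np.nonzero(m)
        if len(u)<5: print(n,c,len(u));continue
        q=P[m];
        if c!='brass': q=np.array([plane(F,a,b,.0995) for a,b in zip(u,v)])
        r=cv2.minAreaRect(q[:,:2].astype(np.float32)*1000);print(n,c,len(u),'uv',u.mean().round(),v.mean().round(),'z',np.median(P[m][:,2]).round(3),[np.round(i) if not isinstance(i,float) else round(i,1) for i in (np.array(r[0]),np.array(r[1]),r[2])])
        print('   box',np.round(cv2.boxPoints(r)).tolist())
    # gasket: dark annulus at height .08-.092
    m=near(.46,.14,.12)&(P[...,2]>.079)&(P[...,2]<.094)&(P[...,1]>.075);q=P[m][:,:2]
    c=np.median(q,0)
    for _ in range(3):
        d=np.hypot(*(q-c).T);e=q[(d>.05)&(d<.08)];c,r=circ(e)
    print(n,'gasket',len(e),c.round(4),r)
    # knob
    m=near(.41,.31,.12)&(P[...,2]>.04)&(P[...,2]<.06);print(n,'knob',m.sum(),P[m].mean(0).round(4) if m.any() else '', np.round(np.argwhere(m).mean(0)) if m.any() else '')
    m=near(.41,.31,.1)&(P[...,2]>.006)&(P[...,2]<.018);q=P[m][:,:2]
    if len(q)>50: c,r=cv2.minEnclosingCircle(q.astype(np.float32));print(n,'disc',len(q),c,r,q.mean(0))
a=f['image'][120:260,140:380];cv2.imwrite('pics/crop.png',cv2.resize(a[:,:,::-1],None,fx=3.3,fy=3.3,interpolation=cv2.INTER_CUBIC))
```

```text
top blue 76 uv 354.0 208.0 z 0.098 [array([ 317., -517.]), array([863., 233.]), 53.0]
   box [[-35.0, -791.0], [150.0, -931.0], [670.0, -242.0], [484.0, -102.0]]
top red 86 uv 318.0 187.0 z 0.098 [array([541., -57.]), array([14., 59.]), 6.7]
   box [[531.0, -29.0], [538.0, -88.0], [552.0, -86.0], [545.0, -27.0]]
top brass 395 uv 314.0 179.0 z 0.066 [array([536.,  -3.]), array([158., 317.]), 33.8]
   box [[382.0, 84.0], [558.0, -179.0], [690.0, -91.0], [514.0, 172.0]]
top gasket 276 [0.5615 0.1494] 0.06360652599346196
top knob 2 [0.4966 0.3919 0.0504] [206. 181.]
top disc 337 (0.41009506583213806, 0.310205340385437) 0.09955767542123795 [0.45431276 0.35555172]
side blue 120 uv 304.0 258.0 z 0.1 [array([ 489., -137.]), array([60., 19.]), 9.3]
   box [[457.0, -132.0], [461.0, -151.0], [520.0, -141.0], [517.0, -122.0]]
side red 74 uv 316.0 237.0 z 0.102 [array([540., -59.]), array([14., 62.]), 7.1]
   box [[529.0, -29.0], [537.0, -91.0], [551.0, -89.0], [543.0, -28.0]]
side brass 860 uv 326.0 246.0 z 0.07 [array([575., -39.]), array([140., 218.]), 7.4]
   box [[492.0, 60.0], [520.0, -157.0], [658.0, -139.0], [630.0, 78.0]]
side gasket 255 [0.5584 0.1468] 0.0632768060133076
side knob 4 [0.4925 0.3941 0.0501] [164. 272.]
side disc 362 (0.4102326035499573, 0.309819757938385) 0.09978698939085007 [0.43879624 0.33123116]
```

View pics/crop.png

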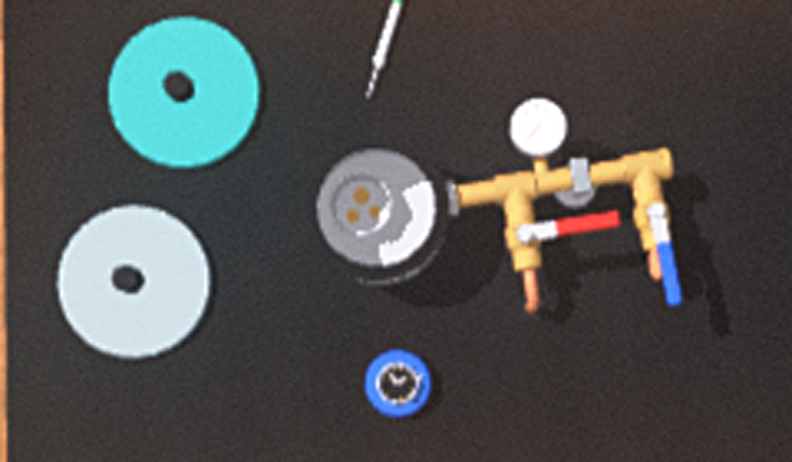

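The crop confirms the clear lid at top-view pixel (180,205) with its knob near (178,204). The chamber's inner rim is centred near (254,183), and the red handle lies across its pipe and the blue one along its pipe. One refinement of the lid and chamber, then I'll move.

```bash
cat >> h.py <<'E'
from scipy.spatial.transform import Rotation as R
def to(p,yaw=None):
    """tool-frame increment to world TCP p (tool down), yaw = direction of tool y in world, deg"""
    s=robot.get_state();Rc=R.from_quat(s['ee_rot']);sh=Rc.inv().apply(np.array(p)-s['eef_pos'])*1000
    rv=np.zeros(3)
    if yaw is not None:
        a=np.radians(yaw);y=np.array([np.cos(a),np.sin(a),0]);z=np.array([0,0,-1.]);T=R.from_matrix(np.c_[np.cross(y,z),y,z]);rv=(Rc.inv()*T).as_rotvec()
    print('shift',sh.round(1),'rot',rv.round(4),'yaw now',np.degrees(np.arctan2(*Rc.apply([0,1,0])[1::-1])).round(2))
def tri(f1,p1,f2,p2):
    o1,d1=ray(f1,*p1);o2,d2=ray(f2,*p2)
    t=np.linalg.lstsq(np.c_[d1,-d2],o2-o1,rcond=None)[0];a=o1+t[0]*d1;b=o2+t[1]*d2;return (a+b)/2,np.linalg.norm(a-b)
E
python3 - <<'E'
from h import *
f=dict(np.load('pics/top0.npz'));s=dict(np.load('pics/side0.npz'))
def blob(F,u,v,w,fn):
    m=fn(F['image'].astype(int)).astype(np.uint8);k=np.zeros_like(m);k[v-w:v+w,u-w:u+w]=1
    n,l,st,c=cv2.connectedComponentsWithStats(m*k);i=1+np.argmax(st[1:,4]);return c[i],st[i],(l==i).astype(np.uint8)
dark=lambda I:I.max(2)<75
light=lambda I:(I.min(2)>110)
ct,st,_=blob(f,178,204,12,dark);cs,ss,_=blob(s,275,167,14,dark)
print('knob',ct,st,cs,ss,tri(f,ct,s,cs),plane(f,*ct,.045))
for F,u,v,w in((f,180,205,30),(s,275,172,32)):
    c,t,m=blob(F,u,v,w,light);cn=max(cv2.findContours(m,0,2)[0],key=cv2.contourArea)
    q=np.array([plane(F,*p,.012)[:2] for p in cn[:,0]],np.float32);print('disc',cv2.minEnclosingCircle(q),cv2.fitEllipse(q*1000))
# chamber inner rim top
c,t,m=blob(f,254,183,24,lambda I:I.max(2)>70)
cn=cv2.convexHull(max(cv2.findContours(m,0,2)[0],key=cv2.contourArea))
q=np.array([plane(f,*p,.086)[:2] for p in cn[:,0]],np.float32);print('rim',t,cv2.minEnclosingCircle(q),cv2.fitEllipse(q*1000))
to([.42,.31,.33])
E
```

```text
knob [178.44680851 204.17021277] [175 201   8   7  47] [275.34883721 156.24418605] [261 153  28   9 172] (array([0.50077791, 0.39272902, 0.0824398 ]), np.float64(0.004716020953853496)) [0.50162754 0.40152813 0.045     ]
disc ((0.5021476745605469, 0.40436533093452454), 0.07899803668260574) ((502.2294921875, 403.85504150390625), (153.75184631347656, 154.796875), 118.1153335571289)
disc ((0.5022870302200317, 0.40690121054649353), 0.07719671726226807) ((502.85784912109375, 405.9461669921875), (145.6789093017578, 150.8154296875), 78.15992736816406)
rim [ 236  165   37   36 1048] ((0.5619873404502869, 0.14832337200641632), 0.059736087918281555) ((562.1389770507812, 148.68112182617188), (117.60548400878906, 118.0174560546875), 137.12423706054688)
shift [-316.4 -159.5   74.1] rot [0. 0. 0.] yaw now 73.74
```

The lid is at (0.502, 0.404), measured diameter 154–155 mm against the given 156. The chamber is at (0.562, 0.1485), inner diameter 117.6 against 116. Both sizes fit, so I'm moving above the lid.

{"name": "jog_arm", "arguments": {"increments": [[[0, 0, 0], [-49, -6, 10], -1], [[0, 0, 0], [-97, -13, 20], -1], [[0, 0, 0], [-145, -19, 30], -1], [[0, 0, 0], [-193, -25, 40], -1], [[0, 0, 0], [-241, -31, 50], -1], [[0, 0, 0], [-289, -38, 60], -1], [[0, 0, 0], [-337, -44, 70], -1], [[0, 0, 0], [-369, -48, 74], -1]], "newtons": 25}}

```text
time_s: 0.9
eef_pos: [0.5044, 0.4007, 0.3289]
ee_rot: [0.142, 0.99, -0.001, -0.0]
ft_force: [0.1, -0.2, 0.3]
gripper_width: 0.0939
grip_force: 0.0
```

Run:
```python
from h import *
f=grab('wrist','w1');print(f['camera_matrix'].round(1),f['pose'].round(3))
to([.502,.4035,.219])
```

```text
[[325.2   0.  274.3]
 [  0.  325.2 212.9]
 [  0.    0.    1. ]] [[ 0.282  0.929  0.238  0.437]
 [ 0.959 -0.273 -0.072  0.422]
 [-0.002  0.249 -0.969  0.309]
 [ 0.     0.     0.     1.   ]]
shift [  7.6   2.6 109.3] rot [0. 0. 0.] yaw now 73.51
```

View pics/w1.png

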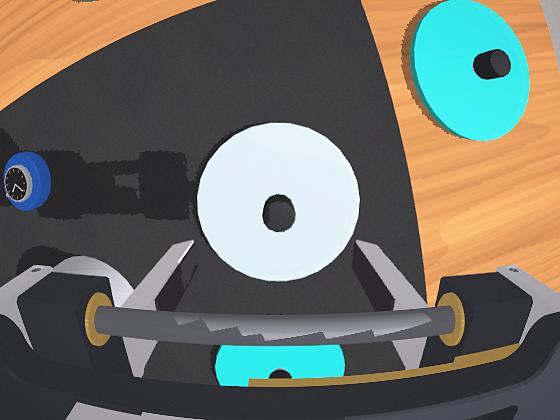

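The wrist view shows the clear lid centred near (278,202) with its knob at (278,213), between the open fingers. A turquoise look-alike is at (470,70), well to the side. I'll refine the centre by fisheye rays.

```bash
cat >> h.py <<'E'
def wplane(f,uv,z):
    K=f['camera_matrix'];P=f['pose'];d=(np.asarray(uv,float)-[K[0,2],K[1,2]]);r=np.hypot(*d.T);t=r/K[0,0]
    v=np.c_[d/np.maximum(r,1e-9)[:,None]*np.sin(t)[:,None],np.cos(t)]@P[:3,:3].T
    return P[:3,3]+v*((z-P[2,3])/v[:,2])[:,None]
E
python3 - <<'E'
from h import *
f=dict(np.load('pics/w1.npz'));I=f['image']
m=(I.min(2)>170).astype(np.uint8);n,l=cv2.connectedComponents(m);m=(l==l[150,278]).astype(np.uint8)
c=cv2.convexHull(max(cv2.findContours(m,0,2)[0],key=cv2.contourArea))[:,0]
q=wplane(f,c,.012)[:,:2].astype(np.float32);print(cv2.fitEllipse(q*1000))
s=robot.get_state();print(s['eef_pos'],s['qvel'].round(3) if hasattr(s['qvel'],'round') else s['qvel'])
to([.502,.4035,.219])
E
```

```text
((503.8172912597656, 404.790771484375), (154.6394805908203, 154.8789825439453), 86.32572937011719)
[0.50817071 0.39918753 0.32836953] [ 0.048 -0.029  0.029  0.029  0.013  0.08 ]
shift [  7.6   2.6 109.3] rot [0. 0. 0.] yaw now 73.51
```

{"name": "jog_arm", "arguments": {"increments": [[[0, 0, 0], [-1, 2, 30], -0.4], [[0, 0, 0], [-1, 2, 60], -0.4], [[0, 0, 0], [-1, 2, 85], -0.4], [[0, 0, 0], [-1, 2, 103], -0.4], [[0, 0, 0], [-1, 2, 111], -0.4], [[0, 0, 0], [-1, 2, 111], -0.4], [[0, 0, 0], [-1, 2, 111], 1], [[0, 0, 0], [-1, 2, 111], 1]]}}

```text
time_s: 1.75
eef_pos: [0.5037, 0.4046, 0.221]
ee_rot: [0.141, 0.99, 0.001, 0.001]
ft_force: [-0.5, 0.8, -0.0]
gripper_width: 0.0532
grip_force: 0.0
```

{"name": "jog_arm", "arguments": {"increments": [[[0, 0, 0], [0, 0, 0], 1], [[0, 0, 0], [0, 0, 0], 1], [[0, 0, 0], [0, 0, 0], 1], [[0, 0, 0], [0, 0, 0], 1]]}}

```text
time_s: 2.15
eef_pos: [0.5034, 0.4042, 0.2202]
ee_rot: [0.141, 0.99, 0.0, 0.0]
ft_force: [-0.1, -0.6, 1.6]
gripper_width: 0.0278
grip_force: 25.0
```

Run:
```python
from h import *
s=robot.get_state();print(s['eef_pos'],s['gripper_width'],s['grip_force'],s['ft_force'])
to([.562,.1485,.345])
```

```text
[0.50338741 0.40423183 0.22015561] 0.02777459665255994 25.000298023223877 [-0.13884339 -0.59906454  1.57738551]
shift [-127.9 -229.  -124.9] rot [0. 0. 0.] yaw now 73.74
```

{"name": "jog_arm", "arguments": {"increments": [[[0, 0, 0], [0, 0, -25], 1], [[0, 0, 0], [0, 0, -60], 1], [[0, 0, 0], [0, 0, -100], 1], [[0, 0, 0], [-20, -30, -125], 1], [[0, 0, 0], [-40, -66, -130], 1], [[0, 0, 0], [-60, -102, -130], 1], [[0, 0, 0], [-80, -138, -130], 1], [[0, 0, 0], [-100, -174, -130], 1]], "newtons": 40}}

```text
time_s: 2.95
eef_pos: [0.5503, 0.2077, 0.349]
ee_rot: [0.141, 0.99, -0.0, -0.001]
ft_force: [1.0, -0.2, -2.5]
gripper_width: 0.0275
grip_force: 40.0
```

{"name": "jog_arm", "arguments": {"increments": [[[0, 0, 0], [-15, -27, 0], 1], [[0, 0, 0], [-25, -46, 0], 1], [[0, 0, 0], [-29, -54, 0], 1], [[0, 0, 0], [-29, -54, 0], 1], [[0, 0, 0], [-29, -54, 0], 1], [[0, 0, 0], [-29, -54, 0], 1]]}}

```text
time_s: 3.55
eef_pos: [0.563, 0.1504, 0.3495]
ee_rot: [0.141, 0.99, 0.0, -0.0]
ft_force: [-0.9, -0.1, -3.4]
gripper_width: 0.0278
grip_force: 40.0
```

Run:
```python
from h import *
s=robot.get_state();print(s['eef_pos'],s['gripper_width'],s['grip_force'],s['ft_force'])
to([.563,.149,.307],73.74)
f=grab('wrist','w2')
```

```text
[0.56301012 0.1504193  0.34951079] 0.02779571252604645 39.99918043613434 [-0.94476583 -0.06639035 -3.40704907]
shift [-0.4 -1.4 42.5] rot [ 0.0006 -0.0006  0.0013] yaw now 73.81
```

View pics/w2.png

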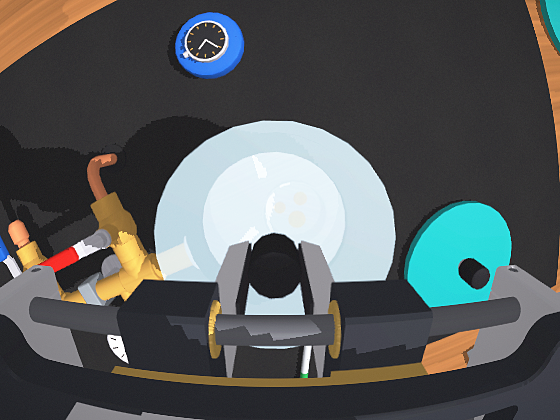

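The wrist view shows the lid held level over the pot. The inner rim is visible through it around (274,218) and the knob is at (275,265) between the pads. Lowering it gently now.

{"name": "jog_arm", "arguments": {"increments": [[[0, 0, 0], [0, -1, 12], 1], [[0, 0, 0], [0, -1, 24], 1], [[0, 0, 0], [0, -1, 32], 1], [[0, 0, 0], [0, -1, 37], 1], [[0, 0, 0], [0, -1, 39], 1], [[0, 0, 0], [0, -1, 40], 1], [[0, 0, 0], [0, -1, 41], 1], [[0, 0, 0], [0, -1, 41], 1]]}}

```text
time_s: 4.4
eef_pos: [0.5632, 0.1483, 0.3089]
ee_rot: [0.141, 0.99, 0.0, 0.0]
ft_force: [0.6, -0.0, -3.1]
gripper_width: 0.0273
grip_force: 40.0
```

Run:
```python
from h import *
s=robot.get_state();print(s['eef_pos'],s['ft_force'])
a=grab('top','top1')
I=a['image'].astype(int);m=(I.min(2)>110).astype(np.uint8);n,l,st,c=cv2.connectedComponentsWithStats(m[150:220,215:295]);print(st[1:],c[1:])
```

```text
[0.56318122 0.14827106 0.30893237] [ 0.58070001 -0.02629834 -3.06677415]
[[   1    0   55   34 1423]
 [  79    9    1    1    1]
 [   7   22   57   43 1294]
 [  68   24   12    6   43]
 [   4   28    2    2    3]
 [  78   29    2    8   10]
 [  57   60    9   10   82]
 [  10   68    8    2   14]] [[28.46170063 13.66268447]
 [79.          9.        ]
 [34.58964451 43.4992272 ]
 [73.86046512 26.46511628]
 [ 4.33333333 28.66666667]
 [78.8        32.3       ]
 [60.73170732 64.80487805]
 [13.5        68.57142857]]
```

Still about 2 to 3 mm up, so I'm easing down in 1 mm steps.

{"name": "jog_arm", "arguments": {"increments": [[[0, 0, 0], [0, 0, 1], 1], [[0, 0, 0], [0, 0, 1], 1], [[0, 0, 0], [0, 0, 2], 1], [[0, 0, 0], [0, 0, 2], 1], [[0, 0, 0], [0, 0, 2.5], 1], [[0, 0, 0], [0, 0, 2.5], 1]]}}

```text
time_s: 5.05
eef_pos: [0.5631, 0.1483, 0.3062]
ee_rot: [0.141, 0.99, 0.0, 0.0]
ft_force: [-0.4, 0.3, -3.5]
gripper_width: 0.0272
grip_force: 40.0
```

{"name": "jog_arm", "arguments": {"increments": [[[0, 0, 0], [0, 0, 0.5], 1], [[0, 0, 0], [0, 0, 0.5], 1], [[0, 0, 0], [0, 0, 1], 1], [[0, 0, 0], [0, 0, 1], 1]]}}

```text
time_s: 5.45
eef_pos: [0.563, 0.1483, 0.3061]
ee_rot: [0.141, 0.99, 0.0, 0.0]
ft_force: [-2.1, -0.5, 4.8]
gripper_width: 0.0274
grip_force: 40.0
```

Contact is made: the vertical force went from -3.5 to +4.8 N. Releasing and rising.

{"name": "jog_arm", "arguments": {"increments": [[[0, 0, 0], [0, 0, 0], -0.2], [[0, 0, 0], [0, 0, 0], -0.2], [[0, 0, 0], [0, 0, 0], -0.2], [[0, 0, 0], [0, 0, -20], -0.2], [[0, 0, 0], [0, 0, -50], -0.2], [[0, 0, 0], [0, 0, -90], -0.2], [[0, 0, 0], [0, 0, -90], 1], [[0, 0, 0], [0, 0, -90], 1]], "newtons": 20}}

```text
time_s: 6.25
eef_pos: [0.5632, 0.1483, 0.3959]
ee_rot: [0.141, 0.99, 0.0, 0.001]
ft_force: [-0.2, -0.5, -0.6]
gripper_width: 0.0438
grip_force: 0.0
```

Run:
```python
from h import *
s=robot.get_state();print(s['eef_pos'],s['ft_force'])
f=grab('wrist','w3');I=f['image'].astype(int);hsv=cv2.cvtColor(f['image'],cv2.COLOR_RGB2HSV).astype(int)
H,S,V=hsv[...,0],hsv[...,1],hsv[...,2]
for n,m in(('blue',(H>105)&(H<125)&(S>170)&(V>80)),('red',((H<4)|(H>176))&(S>170)&(V>100))):
    N,l,st,c=cv2.connectedComponentsWithStats(m.astype(np.uint8))
    for i in range(1,N):
        if st[i,4]>80:
            v,u=np.nonzero(l==i);q=wplane(f,np.c_[u,v],.1)[:,:2].astype(np.float32)*1000
            print(n,c[i].round(),st[i,4],np.round(cv2.boxPoints(cv2.minAreaRect(q))).tolist())
```

```text
[0.56319766 0.14831335 0.3958859 ] [-0.18259739 -0.53116092 -0.5892916 ]
blue [220.  56.] 1605 [[383.0, 126.0], [432.0, 109.0], [449.0, 159.0], [400.0, 176.0]]
blue [ 19. 220.] 616 [[460.0, -122.0], [463.0, -143.0], [523.0, -134.0], [519.0, -113.0]]
red [ 82. 245.] 591 [[530.0, -23.0], [538.0, -85.0], [553.0, -83.0], [545.0, -21.0]]
red [471. 341.] 125 [[773.0, 328.0], [800.0, 321.0], [804.0, 336.0], [778.0, 343.0]]
```

View pics/w3.png

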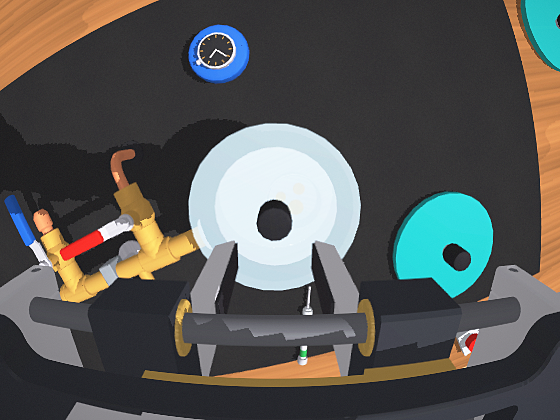

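The lid lies flat with its outer ring and the pot's inner ring concentric near (274,206). The blue handle at (19,220) still lies along its pipe and the red one at (82,245) lies across. I'll go to the +y side of the blue sleeve with the fingers closed.

{"name": "jog_arm", "arguments": {"increments": [[[0, 0, 0], [2, -35, 0], 1], [[0, 0, 0], [4, -75, 0], 1], [[0, 0, 0], [7, -120, 0], 1], [[0, 0, 0], [10, -165, 0], 1], [[0, 0, 0], [13, -210, 0], 1], [[0, 0, 0], [16, -245, 0], 1], [[0, 0, 0], [16, -263, 0], 1], [[0, 0, 0], [16, -263, 0], 1]]}}

```text
time_s: 7.1
eef_pos: [0.4731, -0.1015, 0.3935]
ee_rot: [0.143, 0.99, 0.0, -0.002]
ft_force: [-0.7, -0.3, -0.2]
gripper_width: 0.0003
grip_force: 0.0
```

{"name": "jog_arm", "arguments": {"increments": [[[0, 0, 0], [0, 0, 35], 1], [[0, 0, 0], [0, 0, 70], 1], [[0, 0, 0], [0, 0, 100], 1], [[0, 0, 0], [0, 0, 113], 1], [[0, 0, 0], [0, 0, 113], 1], [[0, 0, 0], [0, 0, 113], 1]]}}

```text
time_s: 7.7
eef_pos: [0.4743, -0.099, 0.2817]
ee_rot: [0.141, 0.99, 0.0, -0.001]
ft_force: [-0.0, -0.3, -0.5]
gripper_width: 0.0005
grip_force: 0.0
```

```bash
cat > arc.py <<'E'
from h import *
import sys
sx,sy,r,off,sg=map(float,sys.argv[1:6])
s=robot.get_state();Rc=R.from_quat(s['ee_rot']);print(s['eef_pos'],s['gripper_width'],s['ft_force'])
for a in map(float,sys.argv[6:]):
    A=np.radians(a);u=np.array([np.cos(A),np.sin(A)]);t=sg*np.array([-u[1],u[0]])
    p=np.array([sx,sy])+r*u-off*t;print(a,p.round(4),Rc.inv().apply([*(p-s['eef_pos'][:2]),0]).round(4)*1000)
E
python3 arc.py .548 -.125 .07 .018 1 188 198 208 218 228 238 248 258 268 272 277
python3 -c "
from h import *
f=grab('wrist','w4');cv2.imwrite('pics/w4.png',f['image'][:,:,::-1])"
```

```text
[ 0.47429788 -0.09899076  0.28172202] 0.0004824137991830351 [-0.02559626 -0.30623313 -0.50264911]
188.0 [ 0.4762 -0.1169] [ -6.8 -16.7  -0. ]
198.0 [ 0.4759 -0.1295] [-10.  -28.9  -0. ]
208.0 [ 0.4777 -0.142 ] [-15.3 -40.3  -0. ]
218.0 [ 0.4818 -0.1539] [-22.5 -50.7  -0.1]
228.0 [ 0.4878 -0.165 ] [-31.4 -59.6  -0.1]
238.0 [ 0.4956 -0.1748] [-41.7 -66.9  -0.1]
248.0 [ 0.5051 -0.1832] [-53.1 -72.2  -0.1]
258.0 [ 0.5158 -0.1897] [-65.2 -75.5  -0.1]
268.0 [ 0.5276 -0.1943] [-77.8 -76.7  -0.1]
272.0 [ 0.5325 -0.1956] [-82.8 -76.5  -0.1]
277.0 [ 0.5387 -0.1967] [-89.1 -75.8  -0.1]
```

View pics/w4.png

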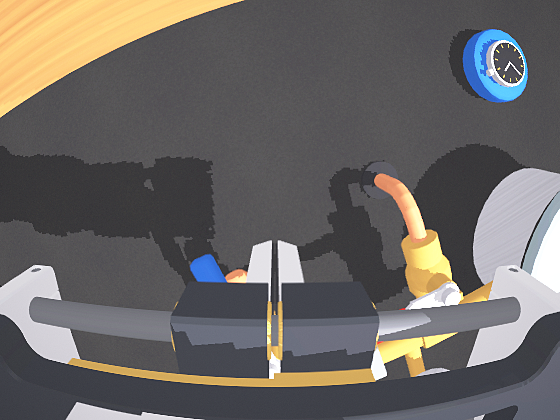

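The closed fingers (275,260) stand on the +y side of the blue sleeve (205,268), clear of the pump pipe. Pushing along the arc.

{"name": "jog_arm", "arguments": {"increments": [[[0, 0, 0], [-4, -9, 0], 1], [[0, 0, 0], [-7, -17, 0], 1], [[0, 0, 0], [-8, -23, 0], 1], [[0, 0, 0], [-10, -29, 0], 1], [[0, 0, 0], [-13, -35, 0], 1], [[0, 0, 0], [-15, -40, 0], 1], [[0, 0, 0], [-19, -46, 0], 1], [[0, 0, 0], [-22, -51, 0], 1]]}}

```text
time_s: 8.55
eef_pos: [0.4806, -0.1545, 0.2823]
ee_rot: [0.142, 0.99, 0.002, -0.0]
ft_force: [0.3, 6.2, -0.3]
gripper_width: 0.0007
grip_force: 2.2
```

{"name": "jog_arm", "arguments": {"increments": [[[0, 0, 0], [-4, -5, 0], 1], [[0, 0, 0], [-9, -9, 0], 1], [[0, 0, 0], [-14, -13, 0], 1], [[0, 0, 0], [-19, -16, 0], 1], [[0, 0, 0], [-25, -19, 0], 1], [[0, 0, 0], [-31, -21, 0], 1], [[0, 0, 0], [-37, -23, 0], 1], [[0, 0, 0], [-43, -24, 0], 1]]}}

```text
time_s: 9.35
eef_pos: [0.5141, -0.1895, 0.2818]
ee_rot: [0.142, 0.99, 0.002, -0.003]
ft_force: [-2.7, 4.1, 1.2]
gripper_width: 0.0006
grip_force: 2.1
```

```bash
cat > hd.py <<'E'
from h import *
for cam in('side','top'):
    f=robot.grab_frame(cam);hsv=cv2.cvtColor(f['image'],cv2.COLOR_RGB2HSV).astype(int);H,S,V=hsv[...,0],hsv[...,1],hsv[...,2]
    for n,m in(('blue',(H>105)&(H<125)&(S>150)&(V>70)),('red',((H<4)|(H>176))&(S>160)&(V>90))):
        v,u=np.nonzero(m);q=np.array([plane(f,a,b,.1)[:2] for a,b in zip(u,v)],np.float32)*1000
        q=q[(q[:,0]>440)&(q[:,0]<660)&(q[:,1]<40)&(q[:,1]>-260)]
        if len(q)>15:
            vx,vy,x,y=cv2.fitLine(q,cv2.DIST_HUBER,0,.01,.01).ravel();print(cam,n,len(q),'mid',q.mean(0).round(),'angle',np.degrees(np.arctan2(vy,vx)).round(1)%180)
E
python3 hd.py;python3 arc.py .548 -.125 .07 .018 1 258 264 268 272 277
```

```text
side blue 31 mid [ 524. -208.] angle 70.0
top blue 35 mid [ 538. -166.] angle 70.7
top red 94 mid [541. -56.] angle 97.4
[ 0.51476593 -0.19004444  0.28181527] 0.0003227868048087363 [-2.28159425  2.44357393  0.504892  ]
258.0 [ 0.5158 -0.1897] [-0.9  0.6 -0. ]
264.0 [ 0.5228 -0.1927] [-8.4 -0.3 -0. ]
268.0 [ 0.5276 -0.1943] [-13.5  -0.5  -0. ]
272.0 [ 0.5325 -0.1956] [-18.5  -0.4  -0.1]
277.0 [ 0.5387 -0.1967] [-24.8   0.4  -0.1]
```

{"name": "jog_arm", "arguments": {"increments": [[[0, 0, 0], [-4, 0, 0], 1], [[0, 0, 0], [-8, 0, 0], 1], [[0, 0, 0], [-12, 0, 0], 1], [[0, 0, 0], [-15, 0, 0], 1], [[0, 0, 0], [-17, 0, 0], 1], [[0, 0, 0], [-19, 0, 0], 1], [[0, 0, 0], [-19, 0, 0], 1]]}}

```text
time_s: 10.15
eef_pos: [0.5321, -0.1948, 0.2818]
ee_rot: [0.141, 0.99, 0.001, -0.003]
ft_force: [-4.2, 3.6, 1.6]
gripper_width: 0.0003
grip_force: 2.4
```

```bash
python3 hd.py
```

```text
side blue 32 mid [ 548. -213.] angle 74.5
side red 27 mid [536. -42.] angle 83.4
top blue 31 mid [ 551. -172.] angle 89.2
top red 95 mid [541. -57.] angle 98.1
```

Not at the stop yet, so continuing in 2 mm steps.

{"name": "jog_arm", "arguments": {"increments": [[[0, 0, 0], [-2, 0, 0], 1], [[0, 0, 0], [-4, 0, 0], 1], [[0, 0, 0], [-6, 1, 0], 1], [[0, 0, 0], [-6, 1, 0], 1]]}}

```text
time_s: 10.65
eef_pos: [0.538, -0.1957, 0.2817]
ee_rot: [0.141, 0.99, 0.0, -0.003]
ft_force: [-5.1, 2.7, 1.0]
gripper_width: 0.0003
grip_force: 2.4
```

{"name": "jog_arm", "arguments": {"increments": [[[0, 0, 0], [-1, 0, 0], 1], [[0, 0, 0], [-2, 0, 0], 1], [[0, 0, 0], [-2, 0, 0], 1]]}}

```text
time_s: 10.95
eef_pos: [0.5397, -0.1961, 0.2816]
ee_rot: [0.141, 0.99, 0.001, -0.003]
ft_force: [-5.2, 3.2, 1.3]
gripper_width: 0.0004
grip_force: 2.5
```

{"name": "jog_arm", "arguments": {"increments": [[[0, 0, 0], [-1, 0, 0], 1], [[0, 0, 0], [-2, 0, 0], 1], [[0, 0, 0], [-2, 0, 0], 1]]}}

```text
time_s: 11.25
eef_pos: [0.5413, -0.1966, 0.2815]
ee_rot: [0.141, 0.99, 0.001, -0.004]
ft_force: [-6.3, 3.2, 1.1]
gripper_width: 0.0006
grip_force: 2.8
```

{"name": "jog_arm", "arguments": {"increments": [[[0, 0, 0], [-1, 0, 0], 1], [[0, 0, 0], [-2, 0, 0], 1], [[0, 0, 0], [-2, 0, 0], 1]]}}

```text
time_s: 11.55
eef_pos: [0.5422, -0.1967, 0.2814]
ee_rot: [0.141, 0.99, 0.001, -0.006]
ft_force: [-9.4, 4.0, 4.0]
gripper_width: 0.0005
grip_force: 4.3
```

{"name": "jog_arm", "arguments": {"increments": [[[0, 0, 0], [-1, 0, 0], 1], [[0, 0, 0], [-2, 0, 0], 1], [[0, 0, 0], [-2, 0, 0], 1]]}}

```text
time_s: 11.85
eef_pos: [0.543, -0.1969, 0.2813]
ee_rot: [0.141, 0.99, 0.001, -0.007]
ft_force: [-11.4, 5.0, 6.3]
gripper_width: 0.0005
grip_force: 5.8
```

```bash
python3 hd.py
```

```text
side blue 30 mid [ 560. -213.] angle 110.8
side red 67 mid [538. -57.] angle 91.7
top blue 22 mid [ 560. -176.] angle 88.6
top red 97 mid [541. -57.] angle 97.8
```

{"name": "jog_arm", "arguments": {"increments": [[[0, 0, 0], [-2, 0, 0], 1], [[0, 0, 0], [-4, 0, 0], 1], [[0, 0, 0], [-4, 0, 0], 1]]}}

```text
time_s: 12.25
eef_pos: [0.5448, -0.1974, 0.2812]
ee_rot: [0.141, 0.99, 0.002, -0.011]
ft_force: [-18.2, 6.0, 10.3]
gripper_width: 0.0002
grip_force: 8.8
```

{"name": "jog_arm", "arguments": {"increments": [[[0, 0, 0], [10, 2, 0], 1], [[0, 0, 0], [30, 5, 0], 1], [[0, 0, 0], [40, 5, -30], 1], [[0, 0, 0], [40, 5, -70], 1], [[0, 0, 0], [40, 5, -100], 1], [[0, 0, 0], [40, 5, -110], 1]]}}

```text
time_s: 12.85
eef_pos: [0.5151, -0.1844, 0.3963]
ee_rot: [0.142, 0.99, -0.002, 0.005]
ft_force: [0.2, -0.2, 0.4]
gripper_width: 0.0007
grip_force: 0.0
```

```bash
python3 hd.py; python3 arc.py .533 .003 .07 .040 -1 278; python3 -c "
from h import *
a=grab('side','side2')['image'][160:290,230:370];cv2.imwrite('pics/s2.png',cv2.resize(a[:,:,::-1],None,fx=4,fy=4,interpolation=2))"
```

```text
side blue 108 mid [ 558. -192.] angle 97.1
side red 40 mid [538. -67.] angle 91.4
top blue 50 mid [ 559. -189.] angle 97.6
top red 94 mid [541. -56.] angle 97.4
[ 0.51467719 -0.18397434  0.39384782] 0.0004156006457023408 [-0.42636845 -0.1387476   0.03891619]
278.0 [ 0.5824 -0.0608] [-30.4 137.3  -0. ]
```

View pics/s2.png

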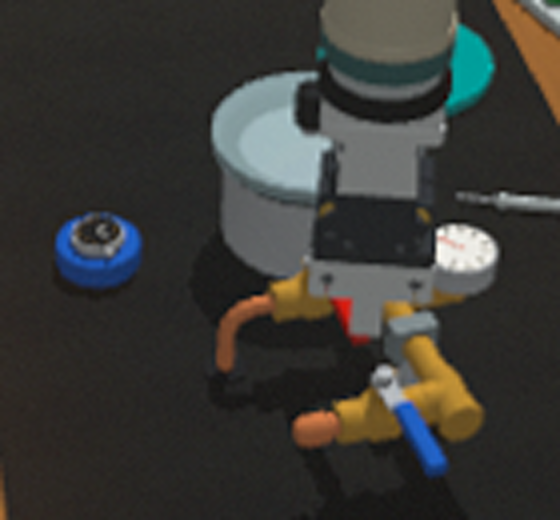

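The blue handle is now at 97.5°, parallel to the red one, so it lies across the pipe and is fully shut. The lid sits flat on the pot. Now I'm going to the +x side of the red sleeve.

{"name": "jog_arm", "arguments": {"increments": [[[0, 0, 0], [-8, 40, 0], 1], [[0, 0, 0], [-16, 85, 0], 1], [[0, 0, 0], [-24, 125, 0], 1], [[0, 0, 0], [-27, 137, 0], 1], [[0, 0, 0], [-27, 137, 0], 1], [[0, 0, 0], [-27, 137, 0], 1]]}}

```text
time_s: 13.6
eef_pos: [0.5781, -0.06, 0.3907]
ee_rot: [0.141, 0.99, -0.001, -0.001]
ft_force: [0.2, 0.2, 0.6]
gripper_width: 0.0007
grip_force: 0.0
```

{"name": "jog_arm", "arguments": {"increments": [[[0, 0, 0], [0, 0, 35], 1], [[0, 0, 0], [0, 0, 70], 1], [[0, 0, 0], [0, 0, 100], 1], [[0, 0, 0], [0, 0, 112], 1], [[0, 0, 0], [0, 0, 112], 1], [[0, 0, 0], [0, 0, 112], 1]]}}

```text
time_s: 14.2
eef_pos: [0.5789, -0.0602, 0.2811]
ee_rot: [0.142, 0.99, -0.0, 0.001]
ft_force: [-0.2, 0.0, -0.0]
gripper_width: 0.0006
grip_force: 0.0
```

```bash
python3 arc.py .533 .004 .07 .018 -1 277 267 257 247 237 227 217 207 197 192 187
```

```text
[ 0.5788577  -0.06022917  0.28111587] 0.0006046383001811256 [-0.18671675  0.00163625 -0.0155743 ]
277.0 [ 0.5594 -0.0633] [17.8 -8.4 -0. ]
267.0 [ 0.5473 -0.0668] [ 28.4 -15.2  -0. ]
257.0 [ 0.5348 -0.0683] [ 40.  -20.1  -0.1]
247.0 [ 0.5222 -0.0675] [ 52.3 -22.9  -0.1]
237.0 [ 0.51   -0.0645] [ 64.9 -23.5  -0.1]
227.0 [ 0.4984 -0.0595] [ 77.4 -21.9  -0.1]
217.0 [ 0.4879 -0.0525] [ 89.4 -18.1  -0.1]
207.0 [ 0.4788 -0.0438] [100.6 -12.4  -0.2]
197.0 [ 0.4713 -0.0337] [110.7  -4.7  -0.2]
192.0 [ 0.4683 -0.0282] [115.1  -0.3  -0.2]
187.0 [ 0.4657 -0.0224] [119.2   4.5  -0.2]
```

{"name": "jog_arm", "arguments": {"increments": [[[0, 0, 0], [9, -4, 0], 1], [[0, 0, 0], [18, -8, 0], 1], [[0, 0, 0], [23, -12, 0], 1], [[0, 0, 0], [28, -15, 0], 1], [[0, 0, 0], [34, -18, 0], 1], [[0, 0, 0], [40, -20, 0], 1], [[0, 0, 0], [46, -22, 0], 1], [[0, 0, 0], [52, -23, 0], 1]]}}

```text
time_s: 15.0
eef_pos: [0.5236, -0.0667, 0.2817]
ee_rot: [0.142, 0.99, 0.001, 0.004]
ft_force: [7.5, 2.4, -2.0]
gripper_width: 0.0007
grip_force: 2.9
```

{"name": "jog_arm", "arguments": {"increments": [[[0, 0, 0], [6, -0.5, 0], 1], [[0, 0, 0], [13, -0.5, 0], 1], [[0, 0, 0], [19, 0, 0], 1], [[0, 0, 0], [25, 1, 0], 1], [[0, 0, 0], [31, 3, 0], 1], [[0, 0, 0], [37, 5, 0], 1], [[0, 0, 0], [43, 8, 0], 1], [[0, 0, 0], [48, 11, 0], 1]]}}

```text
time_s: 15.8
eef_pos: [0.4813, -0.0438, 0.2822]
ee_rot: [0.141, 0.99, -0.001, 0.005]
ft_force: [7.4, -3.6, -0.7]
gripper_width: 0.0007
grip_force: 2.7
```

```bash
python3 hd.py; python3 arc.py .533 .004 .07 .018 -1 202 197 192 187
```

```text
side blue 108 mid [ 558. -192.] angle 97.1
side red 31 mid [459. -36.] angle 22.9
top blue 57 mid [ 561. -193.] angle 89.1
[ 0.48046384 -0.04342511  0.28202125] 0.0004627393380375978 [ 4.81602064 -1.89977569  0.73191767]
202.0 [ 0.4748 -0.0389] [ 6.7  2.8 -0.1]
197.0 [ 0.4713 -0.0337] [11.5  6.8 -0.1]
192.0 [ 0.4683 -0.0282] [16.  11.3 -0.1]
187.0 [ 0.4657 -0.0224] [20.  16.1 -0.2]
```

{"name": "jog_arm", "arguments": {"increments": [[[0, 0, 0], [4, 2, 0], 1], [[0, 0, 0], [7, 4, 0], 1], [[0, 0, 0], [11, 7, 0], 1], [[0, 0, 0], [14, 10, 0], 1], [[0, 0, 0], [16, 12, 0], 1], [[0, 0, 0], [16, 12, 0], 1]]}}

```text
time_s: 16.5
eef_pos: [0.4684, -0.0278, 0.2818]
ee_rot: [0.141, 0.99, -0.001, 0.004]
ft_force: [4.2, -3.5, 1.5]
gripper_width: 0.0004
grip_force: 1.9
```

{"name": "jog_arm", "arguments": {"increments": [[[0, 0, 0], [2, 2, 0], 1], [[0, 0, 0], [3, 3, 0], 1], [[0, 0, 0], [3, 3, 0], 1]]}}

```text
time_s: 16.8
eef_pos: [0.467, -0.025, 0.282]
ee_rot: [0.141, 0.99, -0.002, 0.005]
ft_force: [5.4, -6.2, -1.0]
gripper_width: 0.0003
grip_force: 3.6
```

{"name": "jog_arm", "arguments": {"increments": [[[0, 0, 0], [0.5, 1, 0], 1], [[0, 0, 0], [1, 2, 0], 1], [[0, 0, 0], [1, 2, 0], 1]]}}

```text
time_s: 17.1
eef_pos: [0.4669, -0.0239, 0.2821]
ee_rot: [0.14, 0.99, -0.004, 0.005]
ft_force: [4.7, -12.1, -1.4]
gripper_width: 0.0006
grip_force: 6.0
```

Force is rising, so the handle is near the stop. One more nudge, then check.

{"name": "jog_arm", "arguments": {"increments": [[[0, 0, 0], [0, 1, 0], 1], [[0, 0, 0], [0, 2, 0], 1], [[0, 0, 0], [0, 2, 0], 1]]}}

```text
time_s: 17.4
eef_pos: [0.4672, -0.0231, 0.282]
ee_rot: [0.139, 0.99, -0.006, 0.005]
ft_force: [3.1, -16.7, -1.0]
gripper_width: 0.0003
grip_force: 8.2
```

{"name": "jog_arm", "arguments": {"increments": [[[0, 0, 0], [0, 1, 0], 1], [[0, 0, 0], [0, 2, 0], 1], [[0, 0, 0], [0, 2, 0], 1]]}}

```text
time_s: 17.7
eef_pos: [0.4675, -0.0222, 0.282]
ee_rot: [0.138, 0.99, -0.008, 0.005]
ft_force: [2.4, -21.1, -0.7]
gripper_width: 0.0002
grip_force: 10.5
```

{"name": "jog_arm", "arguments": {"increments": [[[0, 0, 0], [3, -12, 0], 1], [[0, 0, 0], [5, -25, 0], 1], [[0, 0, 0], [5, -30, -30], 1], [[0, 0, 0], [5, -30, -75], 1], [[0, 0, 0], [45, -30, -110], 1], [[0, 0, 0], [90, -30, -110], 1], [[0, 0, 0], [120, -30, -110], 1], [[0, 0, 0], [120, -30, -110], 1]]}}

```text
time_s: 18.5
eef_pos: [0.3374, -0.0111, 0.3899]
ee_rot: [0.141, 0.99, 0.0, -0.001]
ft_force: [0.2, 0.1, -0.4]
gripper_width: 0.0004
grip_force: 0.0
```

```bash
python3 hd.py; python3 -c "
from h import *
print(robot.get_state()['eef_pos'],robot.get_state()['ft_force'])
a=grab('side','side3')['image'][160:290,230:370];b=grab('top','top3')['image'][120:260,140:380]
a=cv2.resize(a,(560,520))[:300]*1 if 0 else cv2.resize(a,(320,297));b=cv2.resize(b,(480,280));c=np.zeros((297,800,3),np.uint8);c[:,:320]=a;c[:280,320:]=b
cv2.imwrite('pics/f3.png',c[:,:,::-1])"
```

```text
side blue 107 mid [ 558. -192.] angle 97.1
side red 102 mid [470.  -7.] angle 8.8
top blue 89 mid [ 559. -185.] angle 99.0
top red 83 mid [471.  -4.] angle 7.4
[ 0.34128395 -0.01220285  0.39035488] [ 0.55464271 -0.41644712 -0.50453158]
```

View pics/f3.png

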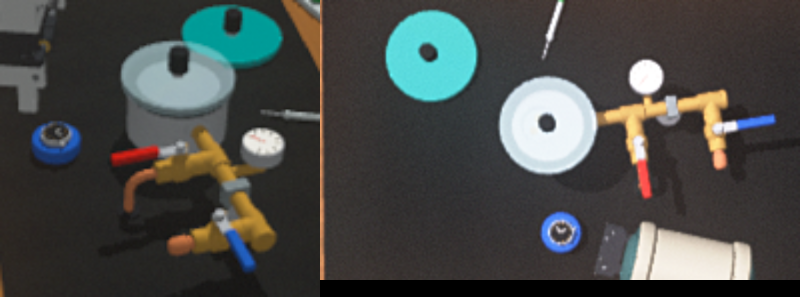

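Both views show the lid centred on the chamber, the blue handle across its pipe (97–99°) and the red along its pipe (7–9°, with the valve frame at about 7.4°). The bystanders haven't moved and the arm is clear.

```bash
python3 -c "
from station import robot
print(robot.hand_in())"
```

```text
the job is handed in; nothing more can be done
None
```

I handed the job in at about 19 s of robot time: the clear lid is centred on the gasket, the blue vent valve is shut to its stop, and the red pump valve was opened to its stop last. The hand-in returned no verdict.

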